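# Load a nut under the feeder's spring cover

## Task

Load the big hex nut that lies on the nut feeder's deck: press the yellow side lever down with one fingertip to hold the spring cover open, and meanwhile push the nut with the other fingertip along the deck, under the cover and fully home against the back stop. Then let go so that the cover springs shut over the nut. Slide the nut without lifting it off the deck, and leave the small nut, the bolt and the tin where they are.

Things in the scene. Friction and masses are not known exactly. Their poses are not given: they have to be found in the camera images.
- feeder: Nut feeder fixed to the bench: green base 130 x 66 mm with a dark steel deck, top 28 mm above the bench. Origin on the bench under the mouth of its covered pocket, on the channel's centre line. +x: the way the nut is pushed; +y: to the lever side; z up. The deck runs from x = -81 to +47 mm. The cover's hinge line is parallel to x at y = +32, z = 36 mm.
- mouth (a point): Mouth of the pocket, on the deck's top in mid channel (feeder x = y = 0, z = 28 mm). Straight steel rails, 33 mm apart inside and 9 mm above the deck, run inward from x = -21; towards the robot they flare to about 45 mm apart at x = -67. Shut, the cover's lip bars the mouth (x = -1 to +2, y = +4 to +22 mm), down to 3 mm over the deck.
- stop_face (a point): Middle of the face of the green back stop, at feeder x = +32 mm, at the height of the nut's centre. Fully home, the nut touches it: nut centre 12 mm in front of it (x = +20 mm). The shut yellow roof covers x = -1 to +39, y = -14 to +24 mm, top 48 mm above the bench.
- cover (a joint): Cover's hinge angle, rad: 0 shut, grows as the lever is pressed, limit 1.4. A spring shuts it (2 N on the lever at first, 5 to 7 N at 1.2). From 1.1 roof and lip also clear an upright 16 mm wide fingertip in mid channel; a fingertip pressing the lever 72 mm in y from mid channel, 5 mm above deck level, gives that. The raised roof is then about 83 mm above the bench.
- lever_pad (a point): Middle of the upper face of the lever's pressing plate; moves with the cover. The yellow lever spans feeder x = -102 to +33 mm, so a fingertip can slide along it while pressing. Shut, the plate rises outward at 40 degrees from y = +37, z = 55 to y = +79, z = 91 mm; pressed, it swings down and out to about y = +100 mm, its outer edge below deck level.
- nut_center (a point): Centre of the big steel hex nut, 24 mm (own x) x 27 mm x 13 mm high, 25 to 45 g, lying flat on the deck in front of the mouth, its x roughly along the feeder's x. On the deck its centre is 34.5 mm above the bench.
- small_nut: Small hex nut 18 x 20 x 10 mm on the bench; origin at its underside. Leave alone.
- bolt: Bolt standing on its head, 19 x 22 x 48 mm; origin at its underside. Leave alone.
- tin: Round tin, 70 mm across, 42 mm high, with a lid; origin at its underside. Leave alone.

How it is judged:
By the outcome, as a careful person would: the job done as asked, in the order asked, and still so for the second after the job is handed in, with the robot touching nothing.
It also fails if it takes over 35 s, if anything falls off the work surface, if the arm or the gripper's body presses on something with over 40 N, if the wrist force passes 120 N, or if a joint passes its speed limit or range.

## Robot

A 7-joint arm with a two-finger parallel gripper is mounted at the origin on a cart in front of the work surface, level with it; the furniture and walls round the work are solid. World frame = base frame: x ahead of the robot, y to its left, z up, the work surface at z = 0. Lengths are in m, angles in rad, forces in N, time in s.
With the tool pointing down it reaches from about 0.425 to 0.925 m from the base axis. Payload 6.8 kg.
Tool frame: the origin (TCP) lies at the very end of the fingers, on their centre line; the grasp point (between the pads) lies 19 mm behind it; z points along the fingers, y is the line along which they close (so a half turn about z gives the same grasp; the last joint's range is limited). The gripper opens to 85 mm and grips with 20 to 120 N. Pads are 22 mm wide; open, the fingers measure 114 mm over their backs; the gripper's body (76 mm by 85 mm) begins 54 mm behind the grasp point. The pads swing forward as they close: fully open they stand 13 mm farther back than shut.
Start: joints at [1.152, 0.477, 0.022, 1.555, -0.011, 1.109, -0.083], TCP at [0.206, -0.643, 0.201] pointing down, gripper open.
Joint ranges: [-2.96, 2.96], [-0.34, 2.1], [-1.41, 1.46], [0.24, 2.44], [-1.37, 4.51], [0.17, 1.92], [-2.96, 2.96]. Speed limits (rad/s): [2.39, 2.39, 3.14, 3.14, 3.14, 3.14, 3.14].

## Interface

Orientations are given as a rotation vector (axis times angle).
In Python, from plant import bot, kinematics, monitor, imaging, ticket gives the robot as it stands. The module is installed in compiled form; this text tells all that it offers. Calls block until the motion is done:
- bot.move_ptp(position, orientation): joint-space move of the TCP to a pose.
- bot.movel(position, ori=None, rate=0.15, guard=None): straight line of the TCP; ori=None keeps the orientation; rate is the mean speed in m/s. With guard (N) it stops when the force on the tool has changed by that much, and returns True; else False.
- bot.move_joints(angles): joint-space move.
- bot.gripper_to(opening, newtons=None): finger opening in m; newtons is the grip in N (None keeps the last); returns when the fingers have stopped.
- bot.pause(seconds).
- kinematics.ik(position, orientation): joint angles nearest the present ones, or None.
- monitor.get_state(): the state.
- imaging.get_image(name): name is "side" or "top"; returns (picture, depth): 480x640x3 uint8, red, green, blue; 480x640 float32, m along the optical axis (not along the pixel's ray), 0 where there is no reading.
- imaging.calibration(name): a dict with "fx", "fy", "cx", "cy" (pixels), "D" ([k1, k2, p1, p2, k3] as OpenCV has them; the pictures are not rectified), "rvec" (rotation vector, rad) and "tvec" (3), from world to camera coordinates, as OpenCV has them. Camera axes: x right, y down, z forward; pixel columns grow to the right and rows downward; lengths in m; the calibration is good to about 2 mm. A picture is of the moment at which its call begins. calibration takes no time and is no camera call.
A pose or a line that the arm cannot do raises bot.MotionError and nothing moves.
- ticket.finish_job(): hands the job in; it is judged then, once.
Trained networks look in the newest picture that a camera, given by its name, has taken for a name from the list of things; names that differ only in an ending like _2 or _b are one class to them, and where a whole thing is asked for, a point or a joint stands for the part that bears it (a point fixed in the world has none). Each returns a list of dicts, best first, with "confidence" (0 to 1); they miss things now and then, are a little off and sometimes report something else, mostly with a low value. They report only what shows in the picture. A call takes as long as a camera call.
- imaging.boxes_of(camera, label): "point" ([column, row] in pixels, amid what is visible of it).
The state is a dict: "time_s": time; "q": joint angles; "dq": joint speeds; "joint_efforts": joint torques, N m; "tool_pos": TCP position; "ee_rot": TCP orientation; "contact_force": force on the tool from outside, world axes, zero at the start; "moment": the same for the moment, N m; "width": finger opening in m; "grip_force": force on a finger pad.
Only numpy, scipy, OpenCV 4.12 (cv2) and the standard library are available. Lean on these libraries where they do the work, as an engineer would, in place of code of your own. Each camera call takes 0.05 s, during which the arm holds its last target. There are 200 camera calls.

## Working session

There is one attempt and no reset: what is moved stays moved. The work goes in short steps, each a Python script; the robot and the scene stay as the last script left them, time stands still between calls to the robot, and variables do not carry over. Pictures are saved under pics/ and viewed, at most 10 in all, crops included, and the job is handed in when it is done.

```bash
mkdir -p pics; ls; cat > h.py <<'E'
import numpy as np, cv2
from plant import bot, kinematics, monitor, imaging, ticket
def cal(n):
    c=imaging.calibration(n);K=np.array([[c['fx'],0,c['cx']],[0,c['fy'],c['cy']],[0,0,1.]])
    R=cv2.Rodrigues(np.array(c['rvec'],float))[0];return K,np.array(c['D'],float),R,np.array(c['tvec'],float).ravel()
def ray(n,p):
    K,D,R,t=cal(n);u=cv2.undistortPoints(np.array([[p]],float),K,D).ravel()
    return -R.T@t,R.T@np.array([u[0],u[1],1])
def atz(n,p,z):
    o,d=ray(n,p);return o+d*(z-o[2])/d[2]
def dep(n,p,D):
    o,d=ray(n,p);return o+d*D[int(round(p[1])),int(round(p[0]))]
def proj(n,X):
    K,D,R,t=cal(n);return cv2.projectPoints(np.array(X,float).reshape(-1,3),cv2.Rodrigues(R)[0],t,K,D)[0].reshape(-1,2)
def tri(a,pa,b,pb):
    o1,d1=ray(a,pa);o2,d2=ray(b,pb);s=np.linalg.lstsq(np.c_[d1,-d2],o2-o1,rcond=None)[0]
    A=o1+s[0]*d1;B=o2+s[1]*d2;return (A+B)/2,np.linalg.norm(A-B)
E
python3 - <<'E'
from h import *
np.set_printoptions(precision=4,suppress=True)
s=monitor.get_state();print(s['time_s'],s['tool_pos'],s['ee_rot'],s['width'])
for n in('top','side'):
    im,D=imaging.get_image(n);cv2.imwrite(f'pics/{n}0.png',im[:,:,::-1]);np.save(n+'0.npy',D)
    K,d,R,t=cal(n);print(n,-R.T@t,R[2],K[0,0])
    for l in('feeder','cover','lever_pad','nut_center','small_nut','bolt','tin'):
        for b in imaging.boxes_of(n,l)[:2]:
            p=b['point'];print(l,np.round(p,1),round(b['confidence'],2),dep(n,p,D))
print(monitor.get_state()['time_s'])
E
```

```text
pics
0.0 [ 0.2062 -0.6421  0.2003] [-3.102  -0.486   0.0007] 0.08523390923508474
top [ 0.3847 -0.0708  1.0985] [ 0.2116 -0.0281 -0.977 ] 608.4268744329307
feeder [336.9 281.7] 0.94 [ 0.5478 -0.1288  0.051 ]
cover [331.1 279.1] 0.66 [ 0.5514 -0.1188  0.065 ]
lever_pad [331.4 282.6] 0.65 [ 0.5458 -0.1186  0.062 ]
nut_center [361.  285.3] 0.72 [ 0.5373 -0.1704  0.042 ]
tin [264.2 305.9] 0.8 [0.5235 0.0022 0.0417]
side [ 0.4473 -0.699   0.6404] [ 0.1708  0.7171 -0.6757] 514.5511131282975
cover [282.2 259.4] 0.72 [ 0.54   -0.115   0.0675]
lever_pad [283.  261.4] 0.6 [ 0.5405 -0.1183  0.066 ]
lever_pad [302.6 345.1] 0.54 [ 0.5407 -0.2402  0.0043]
nut_center [285.7 295. ] 0.6 [ 0.5342 -0.1581  0.0308]
small_nut [304.1 348.9] 0.59 [ 0.5405 -0.2505  0.0085]
bolt [344.6 329.5] 0.69 [ 0.6072 -0.2381  0.0168]
tin [261.8 227.2] 0.78 [0.5266 0.0045 0.0396]
tin [284.5 295.8] 0.39 [ 0.5322 -0.1575  0.0288]
0.8
```

View pics/top0.png

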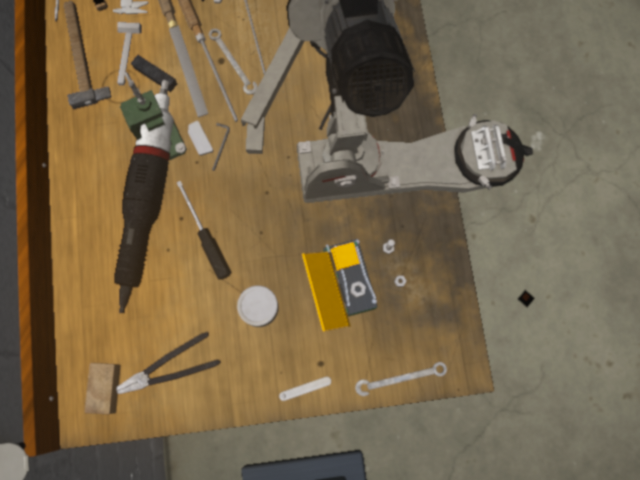

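View pics/side0.png

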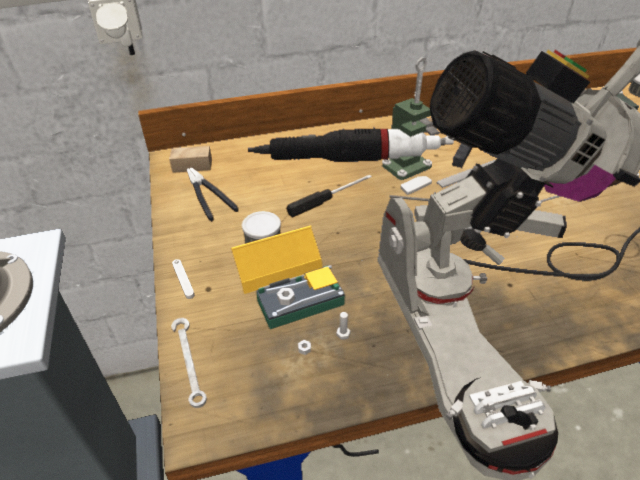

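Both views show the feeder with its roof at the far (+x) end: top (345,256), side (322,277). The lever plate lies to the +y side, and the nut is at top (358,289), side (286,295). I'll zoom in for the pose.

```bash
python3 - <<'E'
import cv2
a=cv2.imread('pics/top0.png')[235:335,290:420];b=cv2.imread('pics/side0.png')[220:340,225:360]
cv2.imwrite('pics/topc.png',cv2.resize(a,None,fx=6,fy=6,interpolation=cv2.INTER_CUBIC))
cv2.imwrite('pics/sidec.png',cv2.resize(b,None,fx=5,fy=5,interpolation=cv2.INTER_CUBIC))
E
```

```text
(no output)
```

View pics/topc.png

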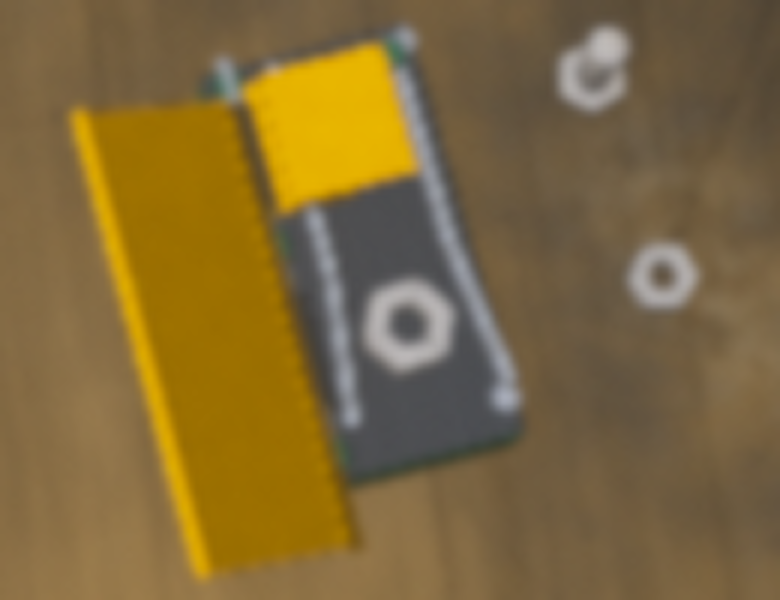

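View pics/sidec.png

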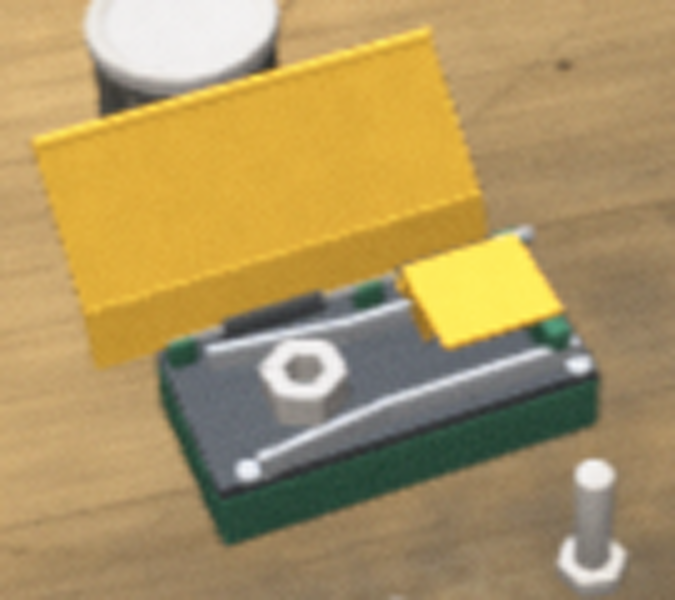

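The top crop shows the roof at (250..417, 42..212), the lever plate on its left, and the nut ring at (409,325). The side crop shows the roof corners at (562,312), (452,347), (400,270), (515,238) and the nut's top face at (303,368). Next I'll fit the feeder pose to these corners.

```bash
cat > fit.py <<'E'
from h import *
from scipy.optimize import least_squares
np.set_printoptions(precision=4,suppress=True)
T=lambda U,V:((U+.5)/6-.5+290,(V+.5)/6-.5+235)
S=lambda U,V:((U+.5)/5-.5+225,(V+.5)/5-.5+220)
obs=[('top',(39,-14,48),T(383,42)),('top',(-1,-14,48),T(417,172)),('top',(-1,24,48),T(283,212)),('top',(39,24,48),T(250,88)),
('top',(33,79,91),T(78,112)),('top',(-102,79,91),T(203,575)),('top',(-102,37,55),T(352,545)),
('side',(39,-14,48),S(562,312)),('side',(-1,-14,48),S(452,347)),('side',(-1,24,48),S(400,270)),('side',(39,24,48),S(515,238)),
('side',(33,79,91),S(428,30)),('side',(-102,79,91),S(36,142)),('side',(-102,37,55),S(93,310)),('side',(33,37,55),S(485,198)),
('side',(-81,33,28),S(163,370)),('side',(-81,-33,28),S(225,490)),('side',(47,-33,28),S(600,372)),('top',(-81,-33,28),T(520,437))]
def w(p,X):
    c,s=np.cos(p[3]),np.sin(p[3]);X=np.array(X)/1e3
    return np.array([p[0]+c*X[0]-s*X[1],p[1]+s*X[0]+c*X[1],p[2]+X[2]])
def res(p,O): return np.concatenate([proj(n,w(p,X))[0]-u for n,X,u in O])
for sel in(None,'top','side'):
    O=[o for o in obs if sel in(None,o[0])]
    r=least_squares(res,[.56,-.17,0,.25],args=(O,),loss='soft_l1');print(sel,r.x)
    if sel is None:p=r.x;print(r.fun.reshape(-1,2).round(1).tolist())
nut,g=tri('top',T(409,325),'side',S(303,368));print('nut tri',nut,g)
def tof(q):
    d=np.array(q)[:2]-p[:2];c,s=np.cos(p[3]),np.sin(p[3]);return np.array([c*d[0]+s*d[1],-s*d[0]+c*d[1]])
for q in(nut,atz('top',T(409,325),.041+p[2]),atz('side',S(303,368),.041+p[2])):print(q,'feeder',tof(q)*1e3)
D=np.load('top0.npy');Ds=np.load('side0.npy')
for X in((20,0,48),(20,10,48),(-40,58,73),(-70,0,28),(-20,0,28),(-120,-30,0)):
    print(X,[dep(n,proj(n,w(p,X))[0],d).round(4).tolist() for n,d in(('top',D),('side',Ds))],w(p,X))
np.save('pose.npy',p)
E
python3 fit.py
```

```text
None [ 0.5755 -0.1576 -0.0013  0.1284]
[[-0.9, 0.1], [-0.4, -0.2], [1.1, -1.4], [0.6, -2.2], [-0.5, -0.2], [-0.7, 0.0], [-2.0, 0.4], [-0.1, -0.3], [-1.6, 0.0], [-0.1, -0.7], [-0.2, -1.2], [0.7, 1.1], [-0.4, 0.7], [-1.8, 0.7], [-0.7, -0.4], [-0.7, -1.8], [-0.0, 4.0], [1.6, 3.0], [4.2, -2.0]]
top [ 0.5762 -0.1583 -0.0119  0.1294]
side [ 0.5772 -0.1511 -0.0078  0.1238]
nut tri [ 0.5324 -0.1639  0.0416] 0.000593571310560646
[ 0.5324 -0.1639  0.0416] feeder [-43.5787  -0.6896]
[ 0.5323 -0.164   0.0397] feeder [-43.6346  -0.846 ]
[ 0.5329 -0.1621  0.0397] feeder [-42.792    0.9519]
(20, 0, 48) [[0.5952, -0.155, 0.0475], [0.5953, -0.1554, 0.0471]] [ 0.5953 -0.155   0.0467]
(20, 10, 48) [[0.5937, -0.145, 0.0485], [0.5942, -0.1446, 0.0462]] [ 0.5941 -0.1451  0.0467]
(-40, 58, 73) [[0.5278, -0.1051, 0.0761], [0.528, -0.1082, 0.0746]] [ 0.5284 -0.1052  0.0717]
(-70, 0, 28) [[0.5056, -0.1662, 0.0307], [0.5058, -0.169, 0.0295]] [ 0.5061 -0.1666  0.0267]
(-20, 0, 28) [[0.5554, -0.16, 0.0283], [0.5554, -0.1616, 0.0284]] [ 0.5557 -0.1602  0.0267]
(-120, -30, 0) [[0.4602, -0.2024, 0.0012], [0.4603, -0.2039, 0.0003]] [ 0.4603 -0.2027 -0.0013]
```

```bash
cat > fit2.py <<'E'
import re
src=open('fit.py').read().split('for sel in')[0];exec(src)
O=[o for o in obs if o[1][2]>28]
r=least_squares(lambda v:res([v[0],v[1],0,v[2]],O),[.5755,-.1576,.128],loss='soft_l1')
p=np.array([r.x[0],r.x[1],0,r.x[2]]);print(p,r.fun.reshape(-1,2).round(1).tolist())
def tof(q):
    d=np.array(q)[:2]-p[:2];c,s=np.cos(p[3]),np.sin(p[3]);return np.array([c*d[0]+s*d[1],-s*d[0]+c*d[1]])*1e3
for k,n,u,z in(('railL end','top',T(350,425),37),('railR end','top',T(510,378),37),('railL mouth','top',T(313,210),37),('railR at mouth','top',T(432,195),37),('railR far','top',T(402,80),37),
 ('railL end','side',S(207,350),37),('railR end','side',S(258,458),37),('railR kink','side',S(388,402),37),('railL kink','side',S(345,324),37),('railR far','side',S(548,350),37),('nut','top',T(409,325),41),('nut','side',S(303,368),41),
 ('deck-33','side',S(225,490),28),('deck+33','side',S(163,370),28),('deckfar','side',S(600,372),28),('decknear','top',T(520,437),28),('base','side',S(230,543),0)):
    print(k,n,tof(atz(n,u,z/1e3)).round(1))
np.save('pose.npy',p)
E
python3 fit2.py
python3 - <<'E'
from h import *
p=np.load('pose.npy');yaw=p[3]
from scipy.spatial.transform import Rotation as R
for s in(0,np.pi):
    o=(R.from_euler('z',yaw+s)*R.from_euler('x',np.pi)).as_rotvec();print(s,o)
    for z in(.25,.035):
        q=kinematics.ik([.52,-.13,z],o);print(None if q is None else np.round(q,2))
print(monitor.get_state()['contact_force'])
E
```

```text
[ 0.5755 -0.1585  0.      0.1316] [[-0.4, -0.1], [0.1, -0.4], [1.7, -1.5], [1.1, -2.4], [0.0, -0.3], [0.1, -0.0], [-1.2, 0.3], [0.1, -0.5], [-1.4, -0.1], [0.0, -0.8], [-0.1, -1.4], [0.7, 0.9], [-0.5, 0.7], [-1.8, 0.7], [-0.6, -0.6]]
railL end top [-67.   24.6]
railR end top [-65.9 -24.3]
railL mouth top [-2.8 17.9]
railR at mouth top [ -7.6 -17.3]
railR far top [ 28.2 -18.2]
railL end side [-67.4  23.5]
railR end side [-67.2 -24.8]
railR kink side [-22.5 -19.3]
railL kink side [-23.1  16.9]
railR far side [ 32.  -18.8]
nut top [-43.7   0.4]
nut side [-43.    0.9]
deck-33 side [-78.7 -25.5]
deck+33 side [-81.2  28.9]
deckfar side [ 46.8 -26.5]
decknear top [-82.6 -23.5]
base side [-78.7 -23.8]
0 [3.13479830e+00 2.06504355e-01 1.26447449e-17]
[ 0.41  0.22 -0.33  1.81  0.08  1.12 -1.39]
[ 0.3   0.48 -0.21  2.01  0.16  0.67 -1.45]
3.141592653589793 [ 2.06504355e-01 -3.13479830e+00 -1.91951035e-16]
[ 0.76  0.29 -0.76  1.79  0.22  1.15  1.63]
[ 0.64  0.56 -0.66  1.98  0.49  0.76  1.4 ]
[ 0.94011905 -0.92763191  0.21370795]
```

The rail ends come out symmetric about y = 0, so the pose fit is good. The nut is at about feeder (-43, 0.5). I'll set the opening, then touch clear bench to find the real fingertip height at that opening.

```bash
cat >> h.py <<'E'
from scipy.spatial.transform import Rotation as Rn
P=np.load('pose.npy');ORI=(Rn.from_euler('z',P[3])*Rn.from_euler('x',np.pi)).as_rotvec()
def fw(x,y,z):
    c,s=np.cos(P[3]),np.sin(P[3]);return [P[0]+(c*x-s*y)/1e3,P[1]+(s*x+c*y)/1e3,z/1e3]
def st(m=''):
    s=monitor.get_state();d=np.array(s['tool_pos'])[:2]-P[:2];c,q=np.cos(P[3]),np.sin(P[3])
    print(m,'t',round(s['time_s'],2),'fx,fy,z',np.round([1e3*(c*d[0]+q*d[1]),1e3*(-q*d[0]+c*d[1]),1e3*s['tool_pos'][2]],1),'F',np.round(s['contact_force'],1),'w',round(s['width'],4),flush=True)
E
python3 - <<'E'
from h import *
bot.gripper_to(.0585,40);st('grip')
bot.move_ptp([.45,-.30,.15],ORI);st('above')
bot.movel([.45,-.30,.03],rate=.15);st('low')
print(bot.movel([.45,-.30,-.015],rate=.02,guard=3));st('touch')
bot.movel([.45,-.30,.16],rate=.2);st('up')
E
```

```text
grip t 1.19 fx,fy,z [-429.4 -431.5  201.3] F [-0.  -0.3  0.6] w 0.0586
above t 2.75 fx,fy,z [-143.5 -125.1  150.2] F [ 1.  -0.7 -0.3] w 0.0585
low t 3.7 fx,fy,z [-142.4 -124.3   30.7] F [ 0.1 -0.6 -0.6] w 0.0584
False
touch t 6.1 fx,fy,z [-143.  -123.8  -14.9] F [0.  0.1 0.4] w 0.0583
up t 7.12 fx,fy,z [-143.7 -123.2  158.9] F [-0.8  0.6  0. ] w 0.0585
```

```bash
python3 - <<'E'
from h import *
D=np.load('top0.npy')
for y in(-.25,-.27,-.3,-.34):print(y,proj('top',[.45,y,0])[0],dep('top',proj('top',[.45,y,0])[0],D))
im,D=imaging.get_image('side');im2,_=imaging.get_image('top')
s=monitor.get_state();tp=np.array(s['tool_pos']);print(tp)
u=proj('side',tp)[0];print(u)
x0,y0=int(u[0])-50,int(u[1])-60
a=cv2.resize(im[y0:y0+90,x0:x0+100,::-1],None,fx=6,fy=6,interpolation=cv2.INTER_CUBIC)
U=((u-[x0,y0]+.5)*6).astype(int);cv2.drawMarker(a,tuple(int(v) for v in U),(0,0,255),0,15)
cv2.imwrite('pics/tip.png',a)
# lateral tip points on tool y axis at TCP depth
yax=Rn.from_rotvec(s['ee_rot']).as_matrix()[:,1]
for k in(.0365,-.0365):
  for dz in(0,.006,.012):print(k,dz,(proj('side',tp+k*yax+[0,0,dz])[0]-[x0,y0]+.5)*6)
E
```

```text
-0.25 [410.12718911 330.71865031] [ 4.49986237e-01 -2.49962245e-01  2.31403848e-04]
-0.27 [421.06180112 329.23025711] [ 0.45016349 -0.27049852 -0.00274877]
-0.3 [437.42159324 326.99657726] [ 0.45012758 -0.30044762 -0.00214507]
-0.34 [459.14975274 324.01719672] [ 0.44984133 -0.33934618  0.00266774]
[ 0.44912192 -0.29948441  0.15857267]
[236.13162244 323.09466159]
0.0365 0 [356.84400336 502.62049106]
0.0365 0.006 [353.43385269 483.64041687]
0.0365 0.012 [349.97691753 464.38731398]
-0.0365 0 [254.96637107 235.22420257]
-0.0365 0.006 [251.1901402  215.96674994]
-0.0365 0.012 [247.36714265 196.4575859 ]
```

View pics/tip.png

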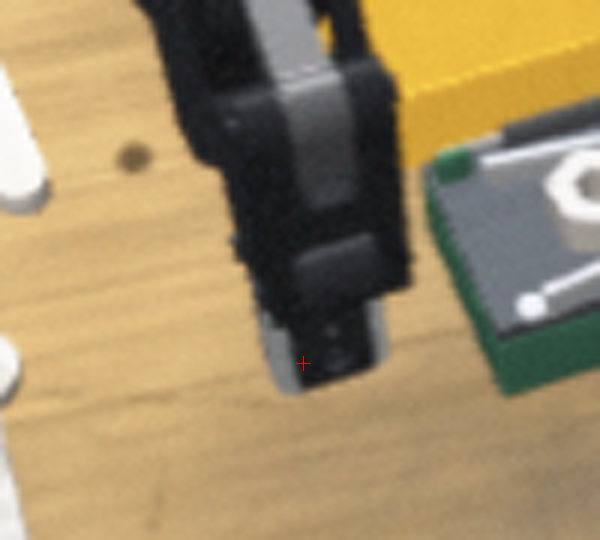

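The near fingertip shows at crop (335,388), well above the predicted (357,500). That fits the missed touch. I'll measure it with the depth image.

```bash
python3 - <<'E'
from h import *
np.set_printoptions(precision=4,suppress=True)
s=monitor.get_state();tp=np.array(s['tool_pos']);M=Rn.from_rotvec(s['ee_rot']).as_matrix();print(tp,s['ee_rot'],s['q'],s['width'])
u=proj('side',tp)[0];x0,y0=int(u[0])-50,int(u[1])-60
for n in('side','top'):
    im,D=imaging.get_image(n)
    v,c=np.mgrid[0:480,0:640];pts=[]
    K,dd,R,t=cal(n);uu=cv2.undistortPoints(np.c_[c.ravel(),v.ravel()].astype(float)[:,None],K,dd)[:,0]
    d=D.ravel();X=(R.T@((np.c_[uu,np.ones(len(uu))]*d[:,None]-t).T)).T
    k=(d>0)&(X[:,2]>.1)&(np.hypot(*(X[:,:2]-tp[:2]).T)<.09);Q=(X[k]-tp)@M  # tool frame
    print(n,k.sum(),'tool z max pct',np.percentile(Q[:,2],[50,90,97,99,99.8]))
    h=Q[:,2]>np.percentile(Q[:,2],80);print(' tip region x,y,z ranges',np.percentile(Q[h],[2,25,50,75,98],axis=0))
    np.save(n+'Q.npy',Q)
    if n=='side':
        for U,V in((335,370),(335,350),(280,370),(375,350),(335,270),(320,130)):
            q=(U/6-.5+x0,V/6-.5+y0);print((U,V),dep(n,q,D),(dep(n,q,D)-tp)@M)
E
```

```text
[ 0.4491 -0.2995  0.1586] [-3.1333 -0.2066  0.0035] [ 0.5559  0.3086 -0.1008  1.9161  0.0382  0.9214 -1.0025] 0.0584688918403149
side 30120 tool z max pct [-0.3047 -0.1649 -0.1116 -0.083  -0.0455]
 tip region x,y,z ranges [[-0.0356  0.0034 -0.2035]
 [-0.0134  0.0261 -0.1881]
 [-0.0033  0.0344 -0.1649]
 [ 0.008   0.0392 -0.13  ]
 [ 0.0315  0.0669 -0.0496]]
(335, 370) [ 0.4542 -0.3412  0.2054] [-0.0006  0.042  -0.0469]
(335, 350) [ 0.4548 -0.3377  0.2065] [ 0.0006  0.0385 -0.048 ]
(280, 370) [ 0.4446 -0.336   0.2023] [-0.0094  0.0356 -0.0437]
(375, 350) [ 0.4618 -0.3401  0.2072] [ 0.0071  0.0418 -0.0487]
(335, 270) [ 0.4567 -0.3564  0.2493] [-0.0001  0.0573 -0.0908]
(320, 130) [ 0.4578 -0.3658  0.2926] [-0.0004  0.0666 -0.1342]
top 16223 tool z max pct [-0.4175 -0.261  -0.1401 -0.1079 -0.0867]
 tip region x,y,z ranges [[-0.03   -0.0712 -0.3815]
 [-0.0076 -0.0536 -0.3657]
 [ 0.0059 -0.038  -0.261 ]
 [ 0.0225 -0.0324 -0.1773]
 [ 0.0539  0.0363 -0.0915]]
```

Depth puts the fingertips about 42 mm above the reported TCP, while the lateral positions agree. I'll touch the bench lower down to get the exact offset.

```bash
python3 - <<'E'
from h import *
bot.movel([.45,-.30,-.022],rate=.2);st('low')
print(bot.movel([.45,-.30,-.06],rate=.02,guard=3));st('touch')
bot.movel([.45,-.30,.11],rate=.25);st('up')
E
```

```text
low t 8.38 fx,fy,z [-142.3 -124.3  -21.2] F [-0.3 -0.5  0.7] w 0.0586
True
touch t 9.26 fx,fy,z [-143.  -123.7  -34.7] F [-0.3  0.6  6.9] w 0.0586
up t 9.99 fx,fy,z [-143.8 -123.2  108.7] F [-0.8 -0.  -0.7] w 0.0588
```

The tips touch the bench at TCP z ≈ -35 mm, so the tip offset is 35 mm, and I'll use that. Next: move above the feeder and press the lever with the other finger behind the nut.

```bash
python3 - <<'E'
from h import *
O=35;Y=36.5
bot.movel(fw(-75,Y,130-O),ORI,rate=.2);st('above')
bot.movel(fw(-75,Y,75-O),rate=.1);st('mid')
g=bot.movel(fw(-75,Y,33-O),rate=.05,guard=25);st('down');print(g)
a,_=imaging.get_image('top');b,_=imaging.get_image('side')
f=lambda im,y,x:cv2.resize(im[y:y+110,x:x+110,::-1],(400,400),interpolation=cv2.INTER_CUBIC)
cv2.imwrite('pics/press.png',np.hstack([f(a,230,280),f(b,220,230)]))
E
```

```text
above t 11.02 fx,fy,z [-75.8  35.4  94.6] F [ 1.4  0.1 -0.1] w 0.0586
mid t 11.72 fx,fy,z [-75.1  35.9  40.2] F [ 0.4 -1.4  0.9] w 0.0584
down t 12.71 fx,fy,z [-74.6  38.   -2.5] F [1.4 6.2 2.9] w 0.0584
False
```

View pics/press.png

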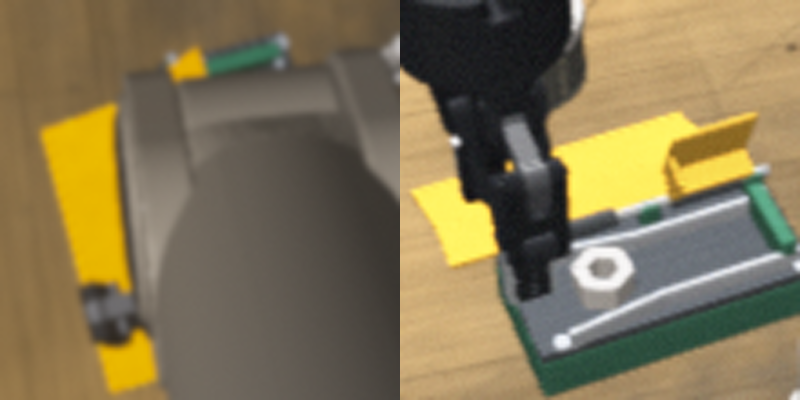

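The lever is pressed and the cover is up, tipped back at side-crop (710,155). The channel finger (532,298) stands behind the nut (603,275). Now I'll push.

```bash
python3 - <<'E'
from h import *
O=35;Y=36
bot.movel(fw(-16,Y,33-O),rate=.05);st('push1')
g=bot.movel(fw(3,Y,33-O),rate=.02,guard=6);st('push2');print(g)
a,_=imaging.get_image('side');np.save('_',0)
b,_=imaging.get_image('top')
f=lambda im,y,x:cv2.resize(im[y:y+110,x:x+110,::-1],(400,400),interpolation=cv2.INTER_CUBIC)
cv2.imwrite('pics/push.png',np.hstack([f(b,220,290),f(a,225,240)]))
E
```

```text
push1 t 14.14 fx,fy,z [-15.8  36.   -1.8] F [-2.5  2.2  3.8] w 0.0582
push2 t 14.84 fx,fy,z [-3.3 35.9 -2.3] F [-1.9 -0.3  4.4] w 0.0584
True
```

View pics/push.png

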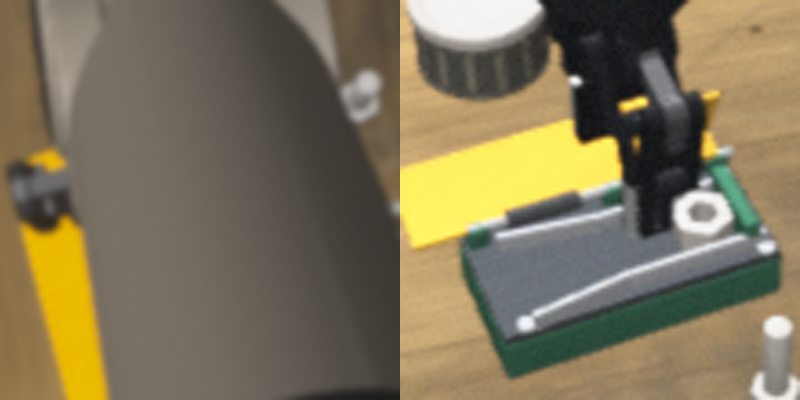

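The guard tripped at finger x = -3.3, where -3 was predicted. The nut (703,215) sits against the green stop (735,195). I'll press once more to be sure, back off with the lever still held, and check.

```bash
python3 - <<'E'
from h import *
O=35;Y=36
g=bot.movel(fw(3,Y,33-O),rate=.015,guard=10);st('press');print(g)
bot.movel(fw(-50,Y,33-O),rate=.08);st('back')
a,D=imaging.get_image('side')
for b in imaging.boxes_of('side','nut_center')[:2]:
    print(b['confidence'],b['point'],atz('side',b['point'],.0345),'want',fw(20,0,34.5),proj('side',fw(20,0,34.5)))
cv2.imwrite('pics/home.png',cv2.resize(a[225:325,240:370,::-1],None,fx=6,fy=6,interpolation=cv2.INTER_CUBIC))
c=[(proj('side',fw(20,0,41))[0]-[240,225]+.5)*6,(proj('side',fw(32,0,34.5))[0]-[240,225]+.5)*6];print('nut top expected, stop',c)
E
```

```text
press t 15.32 fx,fy,z [-3.6 35.9 -2.6] F [-1.5 -0.2  5.8] w 0.0582
True
back t 16.04 fx,fy,z [-50.5  36.2  -2.1] F [0.2 2.7 4. ] w 0.0586
0.64 [322.0, 284.2] [ 0.59485059 -0.15438576  0.0345    ] want [np.float64(0.595337617937781), np.float64(-0.15591979872674397), 0.0345] [[322.54811422 284.81665521]]
nut top expected, stop [array([498.19291878, 345.20141524]), array([539.4954357, 348.987383 ])]
```

View pics/home.png

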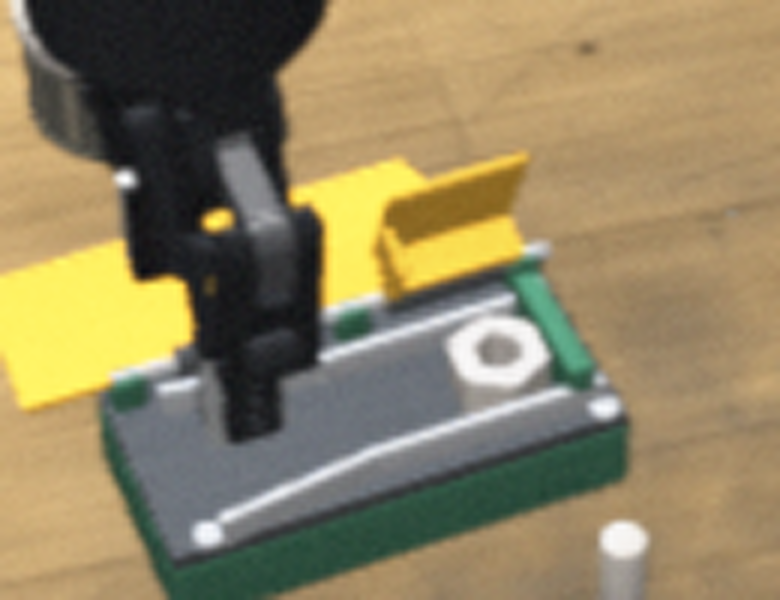

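The nut's ring centre is at (498,350), against (498,345) predicted for fully home, and it is touching the stop. Now I'll release by lifting straight up, so the cover follows shut.

```bash
python3 - <<'E'
from h import *
O=35;Y=36
bot.movel(fw(-50,Y,105-O),rate=.06);st('lift')
bot.movel(fw(-50,Y,200-O),rate=.15)
bot.movel([.45,-.33,.2],rate=.2);bot.pause(.4);st('clear')
a,D=imaging.get_image('side');b,Dt=imaging.get_image('top')
print('roof z',dep('side',proj('side',fw(20,0,48))[0],D)[2],'lever z',dep('side',proj('side',fw(-40,58,73))[0],D)[2])
f=lambda im,y,x:cv2.resize(im[y:y+130,x:x+130,::-1],(400,400),interpolation=cv2.INTER_CUBIC)
cv2.imwrite('pics/end.png',np.hstack([f(b,225,285),f(a,225,240)]))
E
```

```text
lift t 17.49 fx,fy,z [-50.3  36.1  69.6] F [-0.4 -0.4 -0.2] w 0.0585
clear t 19.9 fx,fy,z [-146.7 -153.3  200. ] F [-0.2 -0.1  0.6] w 0.0589
roof z 0.04795096343724181 lever z 0.07587118268209148
```

View pics/end.png

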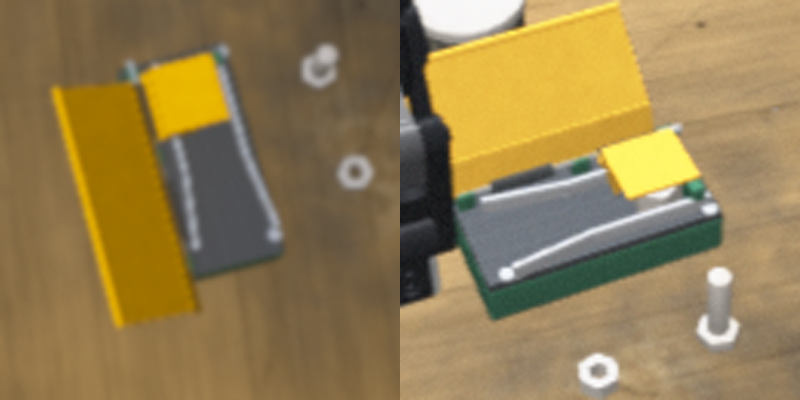

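The cover is shut, with its roof at (650,165) and 48 mm high. The nut is under it, with an edge showing at (660,193). The small nut, bolt and tin haven't moved, so I'm handing in.

```bash
python3 -c "
from plant import ticket;print(ticket.finish_job())"
```

```text
the job is handed in; nothing more can be done
None
```

The job is handed in at about 20 s on the robot's clock: the big nut is fully home against the back stop, the cover sprang shut over it, and the small nut, bolt and tin look unmoved; the fingertips proved to end about 35 mm short of the stated TCP, which I measured by touching the bench and corrected for.

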